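# Slide the top reference block off its stack and feed it into the hardness tester

## Robot

A 7-joint arm with a two-finger parallel gripper is mounted at the origin on a cart in front of the work surface, level with it; the furniture and walls round the work are solid. World frame = base frame: x ahead of the robot, y to its left, z up, the work surface at z = 0. Lengths are in m, angles in degrees, forces in N, time in s.
With the tool pointing down it reaches from about 0.425 to 0.875 m from the base axis. Payload 4.7 kg.
Tool frame: the origin (TCP) lies at the very end of the fingers, on their centre line; the grasp point (between the pads) lies 19 mm behind it; z points along the fingers, y is the line along which they close (so a half turn about z gives the same grasp; the last joint's range is limited). The gripper opens to 87 mm and grips with 3 to 60 N. Pads are 19 mm wide; open, the fingers measure 117 mm over their backs; the gripper's body (75 mm by 190 mm) begins 51 mm behind the grasp point.
Start: joints at [-70.926, 18.392, -4.016, 83.108, 1.295, 78.541, -3.26], TCP at [0.204, 0.617, 0.223] pointing down, gripper open.
Joint ranges: [-163.93, 163.93], [-17.29, 119.83], [-79.2, 71.16], [3.27, 140.29], [-89.18, 269.18], [5.43, 117.66], [-154.24, 154.24]. Speed limits (degrees/s): [147.25, 147.25, 180, 180, 180, 180, 180].

## Interface

Orientations are given as [roll, pitch, yaw] about the fixed x, y, z axes, in that order (R = Rz(yaw) Ry(pitch) Rx(roll)).
In Python, from cell import get_obs, read_camera, sign_off, silhouettes gives the robot as it stands.
- The arm moves only by the tool play_rows, never from a script. Its argument "steps" is a list that holds one entry, the list of rows, each a list of 7 numbers: the shift along the tool's x, y, z in m, then the turn, a rotation vector about the tool's x, y, z in rad, then the finger opening in m, from 0 to 0.087. A call has 1 to 12 rows; each row shifts and turns the commanded pose from where the row before left it, along the tool's axes as they then stand; what a row does not reach is not made up. A row lasts 1/10 s, in which the tool goes at most 50 mm and 8.59 degrees, less where a joint would pass 70% of its speed; a pose out of reach is approached as far as the arm can. A call is refused whole if a number of a shift passes 0.05 or a number of a turn 0.15, either way. A call with a gripper value outside its range is refused whole. The fingers move at their own pace and stop on an object; "force" is the grip in N (left out, the last holds). Time passes only in rows, so rows that do not move let the fingers close. It gives the time, the measured TCP pose, the force, the opening and the grip force at its end, in the units of the state.
- get_obs(): the state, without advancing time (a new reading comes with each control period).
- read_camera(name): name is "scene" or "top" or "wrist"; returns a dict with "frame" (480x640x3 uint8, red, green, blue), "intrinsics" (3x3 intrinsics, pixels), "view" (4x4, takes a point from world to camera coordinates). Camera axes: x right, y up, looking along -z (the intrinsics and any distortion apply to the point x, -y, -z); pixel columns grow to the right and rows downward; lengths in m; the calibration is good to about 2 mm. A picture is of the moment at which its call begins. There is no depth.
- sign_off(): hands the job in; it is judged then, once.
Trained networks look in the newest picture that a camera, given by its name, has taken for a name from the list of things; names that differ only in an ending like _2 or _b are one class to them, and where a whole thing is asked for, a point or a joint stands for the part that bears it (a point fixed in the world has none). Each returns a list of dicts, best first, with "p" (0 to 1); they miss things now and then, are a little off and sometimes report something else, mostly with a low value. They report only what shows in the picture. A call takes as long as a camera call. They do not tell look-alikes from the thing itself.
- silhouettes(camera, name): "pixels" (480x640 bool, what is visible of it) and "extent" ([left, top, right, bottom] in pixels, round what is visible of it).
The state is a dict: "time_s": time; "qpos": joint angles; "joint_velocities": joint speeds; "effort": joint torques, N m; "tool_pos": TCP position; "tool_rot": TCP orientation; "force": force on the tool from outside, world axes, zero at the start; "wrist_torque": the same for the moment, N m; "grip_width": finger opening in m; "grasp_force": force on a finger pad.
Only numpy, scipy, OpenCV 4.12 (cv2) and the standard library are available. Lean on these libraries where they do the work, as an engineer would, in place of code of your own. Each camera call takes 0.05 s, during which the arm holds its last target. There are 200 camera calls.

## Task

Set up the daily check of the hardness tester: slide the top one of the large round reference blocks sideways off its stack onto the roller feed, keeping it flat and leaving the blocks below as they are. Then push it along the rollers, in under the tester's head, until it sits fully home against the two stop pins and the spring catch has come up behind it. Do not lift the block, do not bump the tester's head, and leave the small blocks, the loupe and the two vials where they stand.

Things in the scene. Friction and masses are not known exactly. Their poses are not given: they have to be found in the camera images.
- entry (a point): Loading end of the hardness tester's roller feed: point on its centre line at roller-top height (37 mm over the bench). x runs level along the feed to the bay, y to the left, z up. The feed is fixed; its place and heading vary. Free-turning rollers (16 mm thick, 66 mm long, 18 mm apart) from x -44 to +136 mm; open on both sides from x -46 to +55 mm, side frames 2 mm below roller tops.
- mouth (a point): Start of the straight channel: point on the feed's centre line at roller-top height, 88 mm along x from entry, same axes. From here to beyond the bay two aluminium guide rails, 8 mm above the roller tops, leave a channel 63 mm wide; before it they flare out to y +-42 mm at x = -30 mm.
- nest_left (a point): Middle of the left nest for a stack of blocks, on top of the grey base plate (8 mm over the bench), 74 mm to the left of the feed's centre line beside the entry; same axes. Three dowels round it end 18 mm over the bench. The base plate reaches 48 mm ahead and behind, 36 mm outward.
- nest_right (a point): Middle of the right nest, the same on the other side (74 mm to the right). Farther right a grey control unit stands on the bench, 220 mm high, its left side at world y = -165 mm, from world x = 435 to 685 mm.
- bay (a point): Centre of the bay under the indenter, on the feed's centre line at roller-top height, 180 mm along x from entry; same axes. The block lies here on a flat steel anvil (0.5 mm below the rollers, from x -43 to +33 mm). Two upright stop pins beyond touch the rim of a 60 mm block when its centre is at this point. Indenter tip 33 mm above this point (18 mm above a block); column from x +39 mm.
- head_edge (a point): Lower front edge of the overhanging white head, on the centre line, 42 mm before the bay point and 59 mm above the roller tops; same axes. The head is 74 mm wide, 107 mm long (along x), 78 mm high from here up. It hangs over the rear rim of a block that is home, so an upright gripper cannot push it all the way: the fingers must lean and reach in under it.
- tester_head: The tester's white head with display, indenter nose and column, fixed to the feed (sizes under head_edge and bay). Its origin is at bench height below the entry point. It must not be bumped.
- catch (a joint): Brass spring catch on the centre line, 12 mm wide: a ramp that rises from between the rollers towards the bay, hinged at its low end. 0 rad = up, its nose 4 mm above the roller tops and 32.5 mm before the bay point; a passing block presses it down to about 0.13 rad (under 1 N); it springs up again behind a block that is home, once no finger lies on it either.
- large_top_center (a point): Centre (half-way up) of the top large reference block, the one to feed: a round steel disc, 60 mm across, 15 mm thick, about 0.33 kg, standing on two more of the same kind, not quite in line with each other. It is in the left or in the right nest. At the start its underside is 1 mm above the roller tops.
- large_mid_center (a point): Centre of the large block below it (same size).
- large_low_center (a point): Centre of the lowest large block, in the nest (same size).
- small_top_center (a point): Centre of the upper small reference block (round, 50 mm across, 12 mm thick) in the other nest; its top is 5 mm below the roller tops.
- small_low_center (a point): Centre of the lower small block (same size).
- loupe_center (a point): Centre of the black measuring loupe, upright on the bench to the left of the tester, 36 mm across, 47 mm high; stays where it is.
- vial_red_center (a point): Centre of the vial with a red cap, upright on the bench, 24 mm across, 48 mm high, right of the feed; stays where it is.
- vial_blue_center (a point): Centre of the vial with a blue cap, upright on the bench, 24 mm across, 48 mm high, in front of the tester; stays where it is.
- large_top: The same top large block as a body; its origin is the centre of its underside.
Not all that is in view belongs to the job. What is shaped like the large_top but black or green is not meant.

How it is judged:
By the outcome, as a careful person would: the job done as asked, in the order asked, and still so for the second after the job is handed in, with the robot touching nothing.
It also fails if it takes over 61 s, if anything falls off the work surface, if the arm or the gripper's body presses on something with over 40 N, if the wrist force passes 120 N, or if a joint passes its speed limit or range.

## Working session

There is one attempt and no reset: what is moved stays moved. The work goes in short steps, Python scripts to look and compute and a tool call to move; the robot and the scene stay as the last step left them, time stands still between calls to the robot, and variables do not carry over. Pictures are saved under pics/ and viewed, at most 10 in all, crops included, and the job is handed in when it is done.

Besides the shell and the picture viewer there is one more tool, called after ">>>" as name([rows], argument=value, ...), one row to a line, values as JSON. play_rows: Moves the arm, as the interface text tells. Its arguments: {"type":"object","properties":{"steps":{"type":"array","items":{"type":"array","items":{"type":"array","items":{"type":"number"}}}},"force":{"type":"number"}},"required":["steps"]}

```bash
mkdir -p pics; ls; cat > h.py <<'E'
import numpy as np, cv2
from cell import *
def cam(n,save=None):
    c=read_camera(n)
    if save: cv2.imwrite('pics/'+save,c['frame'][:,:,::-1])
    return c
def proj(c,P):
    P=np.atleast_2d(P); q=(np.c_[P,np.ones(len(P))]@np.array(c['view']).T)[:,:3]
    q=q*[1,-1,-1]; u=q@np.array(c['intrinsics']).T
    return u[:,:2]/u[:,2:]
def onz(c,px,z):
    V=np.array(c['view']);R=V[:3,:3];o=-R.T@V[:3,3]
    d=np.linalg.inv(np.array(c['intrinsics']))@[px[0],px[1],1]
    d=R.T@(d*[1,-1,-1]); return o+d*(z-o[2])/d[2]
E
python3 - <<'E'
from h import *
o=get_obs();print(o)
for n in('top','scene'):
    c=cam(n,n+'0.png');print(n,np.array(c['view']).round(4).tolist(),c['intrinsics'])
    for t in('large_top','large_mid_center','small_top_center','tester_head','loupe_center','vial_red_center','vial_blue_center','catch'):
        for s in silhouettes(n,t)[:3]:
            ys,xs=np.nonzero(s['pixels']);print(t,round(s['p'],2),s['extent'],xs.mean().round(1),ys.mean().round(1),len(xs))
E
```

```text
pics
{'time_s': 0.0, 'qpos': array([-70.92597738,  18.4380312 ,  -4.01572767,  83.17542058,
         1.29621356,  78.54029499,  -3.26103928]), 'joint_velocities': array([ 0.07605325, -0.0561787 ,  0.05110951,  0.13435227,  0.11720418,
       -0.10219813, -0.11521629]), 'effort': array([-5.91866155e-04, -4.91303337e+01, -4.03946433e-01, -3.12530279e+01,
       -6.37592515e-02,  4.38487914e-02,  1.87615096e-04]), 'tool_pos': array([0.20361035, 0.61670242, 0.22146866]), 'tool_rot': array([-1.79891565e+02,  6.90387848e-03,  1.61735134e+02]), 'force': array([-0.37932161,  0.65956412, -0.00263891]), 'wrist_torque': array([-0.0342276 ,  0.0370803 ,  0.05082853]), 'grasp_force': 0.0, 'grip_width': 0.08640862327136023}
top [[-0.0081, -1.0, 0.0007, 0.1175], [0.9943, -0.008, 0.1059, -0.514], [-0.1059, 0.0015, 0.9944, -0.8985], [0.0, 0.0, 0.0, 1.0]] [[497.12398066   0.         316.50436206]
 [  0.         497.12398066 233.86353242]
 [  0.           0.           1.        ]]
large_top 0.89 [220.7, 212.6, 255.5, 244.2] 237.9 227.6 841
large_top 0.88 [403.1, 169.8, 435.3, 204.0] 419.5 186.6 817
lar
[... 1215 characters left out ...]
1150
large_top 0.72 [376.4, 225.0, 412.2, 252.3] 394.5 239.2 797
large_top 0.66 [340.7, 201.6, 376.4, 221.7] 358.4 211.4 507
large_mid_center 0.63 [372.6, 243.9, 411.7, 263.8] 391.5 253.6 303
small_top_center 0.57 [328.4, 277.3, 358.3, 307.1] 341.3 291.8 725
tester_head 0.92 [241.5, 137.0, 314.0, 237.3] 273.3 179.3 4931
tester_head 0.69 [408.6, 264.8, 421.2, 299.4] 414.5 282.7 450
loupe_center 0.88 [317.0, 303.2, 346.7, 345.5] 330.6 322.5 896
vial_red_center 0.67 [352.3, 211.6, 366.7, 244.1] 358.4 226.9 331
vial_red_center 0.62 [411.1, 267.0, 423.5, 298.1] 414.5 282.0 409
vial_blue_center 0.75 [411.0, 267.3, 419.6, 299.8] 414.3 282.8 424
catch 0.62 [296.0, 223.5, 315.5, 243.4] 303.7 235.1 83
```

```bash
ls pics
```

```text
scene0.png
top0.png
```

```bash
python3 - <<'E'
import cv2
a=cv2.imread('pics/top0.png')[100:325,200:450]; cv2.imwrite('pics/topc.png',cv2.resize(a,(660,594),interpolation=cv2.INTER_CUBIC))
a=cv2.imread('pics/scene0.png')[130:350,190:440]; cv2.imwrite('pics/scc.png',cv2.resize(a,(675,594),interpolation=cv2.INTER_CUBIC))
E
```

```text
(no output)
```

View pics/topc.png

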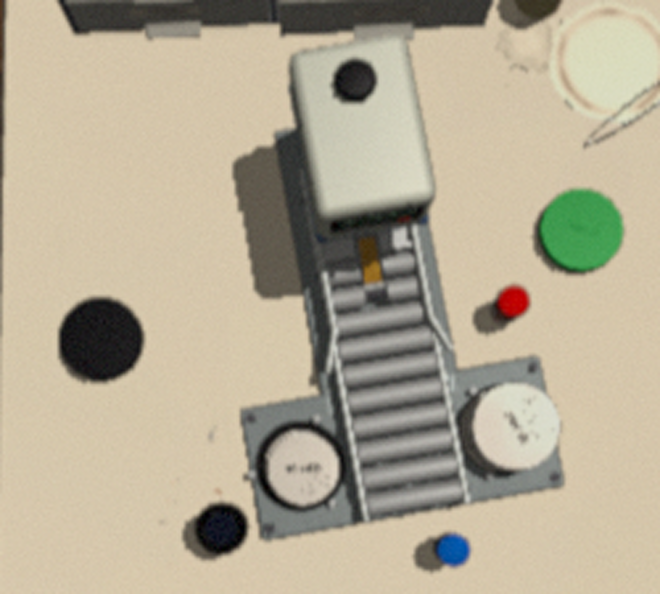

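View pics/scc.png

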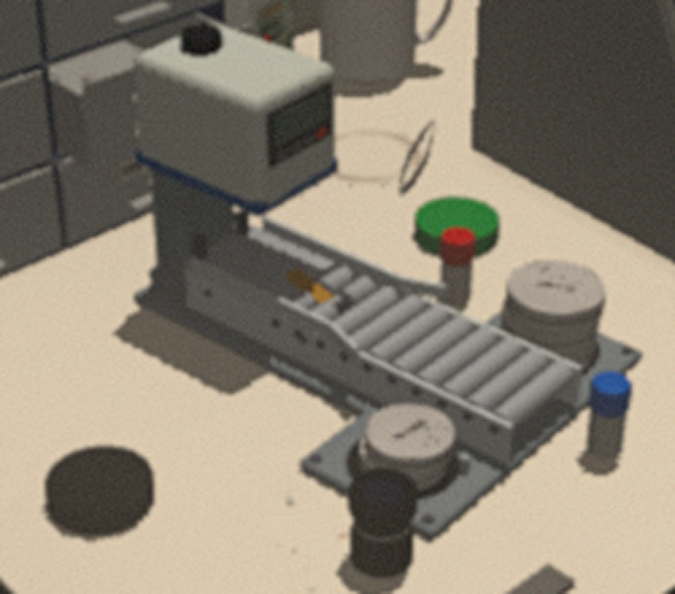

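The large stack is in the right nest (top view full-frame px about (395,261)) and the small blocks are in the left nest (315,277). The black and green discs are decoys. The feed runs up the image and slightly left, to the head at (337,150).

```bash
cat > fit.py <<'E'
from h import *
from scipy.optimize import least_squares
T=cam('top');S=cam('scene')
ct=lambda x,y:(200+x/2.64,100+y/2.64); cs=lambda x,y:(190+x/2.7,130+y/2.7)
# feed frame (x,y,z) -> pixels
obs=[(T,(-.048,.110,.008),ct(262,538)),(T,(.048,.110,.008),ct(243,408)),(T,(-.048,-.110,.008),ct(563,487)),(T,(.048,-.110,.008),ct(537,358)),
 (S,(.048,.110,.008),cs(302,467)),(S,(-.048,.110,.008),cs(430,537)),(S,(-.048,-.110,.008),cs(640,355)),
 (T,(.138,.037,.096),ct(325,228)),(T,(.138,-.037,.096),ct(428,210))]
def W(p,P): 
    c,s=np.cos(p[2]),np.sin(p[2]); return [p[0]+c*P[0]-s*P[1],p[1]+s*P[0]+c*P[1],P[2]]
f=lambda p:np.concatenate([proj(c,W(p,P))[0]-u for c,P,u in obs])
r=least_squares(f,[.55,.05,.1],loss='soft_l1');p=r.x
print('entry',p.round(4),'deg',np.degrees(p[2]));print(f(p).reshape(-1,2).round(1).tolist())
def inv(w):
    c,s=np.cos(p[2]),np.sin(p[2]);d=np.array(w[:2])-p[:2];return np.array([c*d[0]+s*d[1],-s*d[0]+c*d[1]])
for c,u,n in((T,(394.7,260.8),'Ltop T'),(S,(394.5,239.2),'Ltop S'),):
    w=onz(c,u,.053 if c is T else .046);print(n,w.round(4),inv(w).round(4))
# ellipse fit of top face in top view via circle projection vs bright mask
g=T['frame'].astype(int).sum(2)
for (u,v),z,rad in(((394.7,260.8),.053,.030),((314.3,276.9),.032,.025)):
    w=onz(T,(u,v),z)
    th=np.linspace(0,2*np.pi,72,endpoint=False)
    G=cv2.GaussianBlur(g.astype(np.float32),(0,0),.7)
    def cost(q):
        ins=proj(T,np.c_[q[0]+(rad-.002)*np.cos(th),q[1]+(rad-.002)*np.sin(th),0*th+z]).astype(np.float32)
        out=proj(T,np.c_[q[0]+(rad+.002)*np.cos(th),q[1]+(rad+.002)*np.sin(th),0*th+z]).astype(np.float32)
        a=cv2.remap(G,ins[:,:1],ins[:,1:],1);b=cv2.remap(G,out[:,:1],out[:,1:],1);return (a-b).mean()
    best=max(((cost((w[0]+i*.001,w[1]+j*.001)),w[0]+i*.001,w[1]+j*.001) for i in range(-8,9) for j in range(-8,9)))
    print('circle',np.round(best,4),inv(best[1:]).round(4))
a=T['frame'].copy()[:,:,::-1].copy()
a=cv2.resize(a[100:325,200:450],None,fx=2.64,fy=2.64,interpolation=2)
def L(P,col):
    q=proj(T,[W(p,x) for x in P]);q=((q-[200,100])*2.64).astype(int);cv2.polylines(a,[q],False,col,1)
L([(-.044,0,.037),(.18,0,.037)],(0,0,255));L([(-.044,.033,.037),(.136,.033,.037)],(255,0,0));L([(-.044,-.033,.037),(.136,-.033,.037)],(255,0,0))
L([(.058,.042,.045),(.088,.0315,.045),(.15,.0315,.045)],(0,255,0));L([(.058,-.042,.045),(.088,-.0315,.045),(.15,-.0315,.045)],(0,255,0))
L([(-.048,.11,.008),(.048,.11,.008)],(0,255,255));L([(-.048,-.11,.008),(.048,-.11,.008)],(0,255,255))
L([(.138,.037,.096),(.138,-.037,.096)],(255,0,255))
cv2.imwrite('pics/ov.png',a)
E
python3 fit.py
```

```text
entry [0.4497 0.0476 0.1594] deg 9.133963466180536
[[-1.0, 0.4], [-2.0, -0.9], [0.4, 0.0], [0.8, -1.2], [-2.0, -2.9], [0.3, -1.3], [2.5, -1.2], [-2.7, 6.0], [0.2, 5.9]]
Ltop T [ 0.4623 -0.027   0.053 ] [ 0.0006 -0.0756]
Ltop S [ 0.4644 -0.0266  0.046 ] [ 0.0028 -0.0755]
circle [ 1.865248e+02  4.623000e-01 -2.800000e-02] [ 0.0004 -0.0766]
circle [2.990349e+02 4.360000e-01 1.180000e-01] [-0.0023  0.0718]
```

View pics/ov.png

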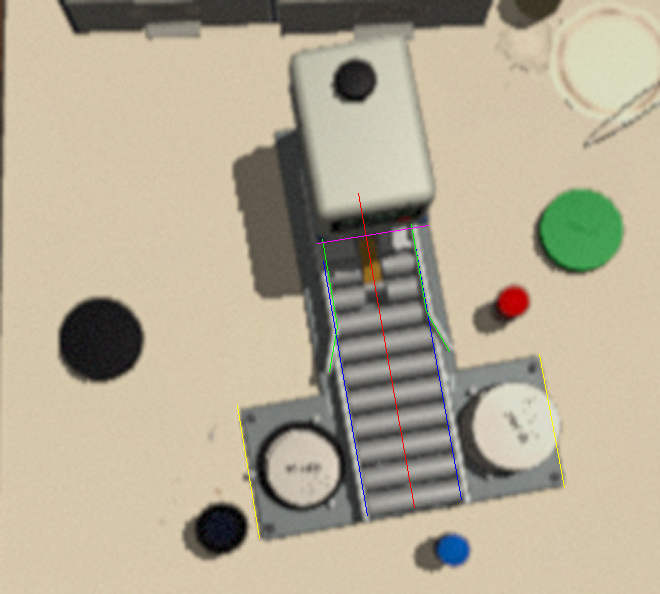

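The overlay lines up with the rollers, rails and plate. The entry is at about (0.450, 0.048) with a heading of 9.1°, and the large top block is at about (0.462, -0.0275). I'll swing the arm round the base first.

>>> play_rows([
  [[-0.042,-0.01,0,0,0,0.075,0.04],[-0.042,-0.01,0,0,0,0.075,0.04],[-0.042,-0.01,0,0,0,0.075,0.04],[-0.042,-0.01,0,0,0,0.075,0.04],[-0.042,-0.01,0,0,0,0.075,0.04],[-0.042,-0.01,0,0,0,0.075,0.04],[-0.042,-0.01,0,0,0,0.075,0.04],[-0.042,-0.01,0,0,0,0.075,0.04],[-0.042,-0.01,0,0,0,0.075,0.04],[-0.042,-0.01,0,0,0,0.075,0.04],[-0.042,-0.01,0,0,0,0.075,0.04],[-0.042,-0.01,0,0,0,0.075,0.04]],
])

```text
time_s: 2.2
tool_pos: [0.4896, 0.2037, 0.2228]
tool_rot: [180.0, -0.0, 110.0]
force: [-0.0, 1.3, -0.2]
grip_width: 0.0398
grasp_force: 0.0
```

```bash
cat > plan.py <<'E'
import sys
from h import *
from scipy.spatial.transform import Rotation as Ro
# usage: plan.py x y z roll pitch yaw n  -> total tool-frame shift / equal rows
a=list(map(float,sys.argv[1:]));o=get_obs()
R0=Ro.from_euler('xyz',o['tool_rot'],degrees=True);R1=Ro.from_euler('xyz',a[3:6],degrees=True);n=int(a[6])
print('pos',o['tool_pos'].round(4),'rot',o['tool_rot'].round(2),'F',o['force'].round(2),'q',o['qpos'].round(1),'w',round(o['grip_width'],4),'t',o['time_s'])
d=np.array(a[:3])-o['tool_pos'];rv=(R0.inv()*R1).as_rotvec()
print('tool-frame shift',R0.inv().apply(d).round(4),'rotvec',rv.round(4))
R=R0
print([np.r_[ (R0*Ro.from_rotvec(rv*i/n)).inv().apply(d/n),rv/n].round(4).tolist() for i in range(n)])
E
python3 plan.py .457 -.079 .15 180 0 84.3 7
```

```text
pos [0.4896 0.2037 0.2228] rot [179.96  -0.   109.98] F [-0.03  1.27 -0.19] q [-43.1   3.5  18.5 100.8  -1.1  75.8  -4.4] w 0.0398 t 2.2
tool-frame shift [-0.2546 -0.1272  0.0727] rotvec [ 8.000e-04 -2.000e-04  4.481e-01]
[[-0.0364, -0.0182, 0.0104, 0.0001, -0.0, 0.064], [-0.0375, -0.0158, 0.0104, 0.0001, -0.0, 0.064], [-0.0384, -0.0134, 0.0104, 0.0001, -0.0, 0.064], [-0.0392, -0.0109, 0.0104, 0.0001, -0.0, 0.064], [-0.0398, -0.0084, 0.0104, 0.0001, -0.0, 0.064], [-0.0402, -0.0058, 0.0104, 0.0001, -0.0, 0.064], [-0.0405, -0.0032, 0.0104, 0.0001, -0.0, 0.064]]
```

>>> play_rows([
  [[-0.036,-0.018,0.01,0,0,0.064,0.04],[-0.037,-0.016,0.01,0,0,0.064,0.04],[-0.038,-0.013,0.01,0,0,0.064,0.04],[-0.039,-0.011,0.01,0,0,0.064,0.04],[-0.04,-0.008,0.01,0,0,0.064,0.04],[-0.04,-0.006,0.01,0,0,0.064,0.04],[-0.04,-0.003,0.01,0,0,0.064,0.04],[0,0,0,0,0,0,0.04]],
])

```text
time_s: 3.0
tool_pos: [0.4558, -0.0813, 0.1518]
tool_rot: [-179.9, 0.1, 83.9]
force: [-0.2, 0.5, 0.2]
grip_width: 0.0398
grasp_force: 0.0
```

```bash
python3 plan.py .457 -.079 .044 180 0 84.3 3; python3 - <<'E'
from h import *
c=cam('wrist','w1.png')
E
```

```text
pos [ 0.4558 -0.0813  0.1518] rot [-1.7993e+02  9.0000e-02  8.3920e+01] F [-0.24  0.51  0.21] q [-27.8  -3.   33.9 115.    1.9  67.6  -0.7] w 0.0398 t 3.0
tool-frame shift [0.0025 0.0011 0.1078] rotvec [-0.0013  0.0016 -0.0066]
[[0.0008, 0.0004, 0.0359, -0.0004, 0.0005, -0.0022], [0.0008, 0.0003, 0.0359, -0.0004, 0.0005, -0.0022], [0.0008, 0.0003, 0.0359, -0.0004, 0.0005, -0.0022]]
```

View pics/w1.png

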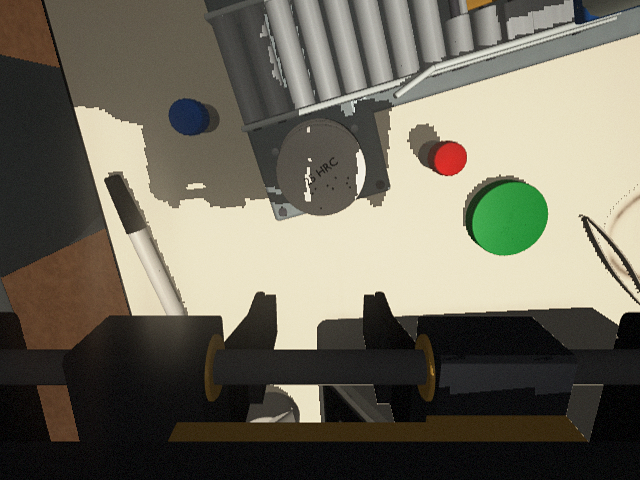

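The wrist view shows the top block at about (320,167), with its rim spanning x 277–365 and y 120–215. The fingers are clear of everything, so I'll check the block's position from here.

```bash
python3 - <<'E'
from h import *
c=cam('wrist')
for s in silhouettes('wrist','large_top')[:3]:
    ys,xs=np.nonzero(s['pixels']);e=s['extent'];print(s['p'],e,len(xs),onz(c,((e[0]+e[2])/2,(e[1]+e[3])/2),.05).round(4))
w=onz(c,(320.5,167),.053);print(w)
th=np.linspace(0,6.28,60)
print(np.c_[proj(c,np.c_[w[0]+.03*np.cos(th),w[1]+.03*np.sin(th),0*th+.053])].min(0),np.c_[proj(c,np.c_[w[0]+.03*np.cos(th),w[1]+.03*np.sin(th),0*th+.053])].max(0))
# feed corners: roller end/rail flare tips
print('right flare tip z.045',onz(c,(398,94),.045).round(4),'rail bend',onz(c,(436,68),.045).round(4))
p=(.4497,.0476,.1594)
W=lambda x,y:(p[0]+np.cos(p[2])*x-np.sin(p[2])*y,p[1]+np.sin(p[2])*x+np.cos(p[2])*y)
print(W(.058,-.042),W(.088,-.0315))
E
```

```text
0.92 [277.2, 130.8, 363.8, 219.9] 6329 [ 0.4641 -0.0267  0.05  ]
0.8 [461.6, 181.1, 545.5, 260.6] 4836 [ 0.5878 -0.0708  0.05  ]
[ 0.46463945 -0.02093894  0.053     ]
[275.12731375 119.22618361] [365.85847044 211.53403185]
right flare tip z.045 [0.519  0.0194 0.045 ] rail bend [0.5436 0.0323 0.045 ]
(np.float64(0.5136312017496957), np.float64(0.015338545556040015)) (np.float64(0.5415842613106582), np.float64(0.03046720911834057))
```

>>> play_rows([
  [[0.001,0.001,0.036,0,0,-0.003,0.04],[0.001,0,0.036,0,0,-0.003,0.04],[0,0,0.035,0,0,0,0.04],[0,0,0,0,0,0,0.04],[0.01,0,0,0,0,0,0.04],[0.01,0,0,0,0,0,0.04],[0.01,0,0,0,0,0,0.04],[0.005,0,0,0,0,0,0.04],[0.005,0,0,0,0,0,0.04],[0,0,0,0,0,0,0.04]],
])

```text
time_s: 4.15
tool_pos: [0.4634, -0.0329, 0.0463]
tool_rot: [179.9, -0.0, 84.9]
force: [1.4, -1.0, 0.6]
grip_width: 0.0397
grasp_force: 0.7
```

```bash
python3 plan.py .4643 .0187 .044 180 0 84.3 8; python3 - <<'E'
from h import *
c=cam('wrist','w2.png')
E
```

```text
pos [ 0.4634 -0.0329  0.0463] rot [ 1.7989e+02 -4.0000e-02  8.4890e+01] F [ 1.38 -1.    0.64] q [-30.1   5.8  32.5 121.   -3.9  54.   -0.6] w 0.0397 t 4.15
tool-frame shift [ 0.0515 -0.0037  0.0024] rotvec [ 0.002  -0.0007  0.0103]
[[0.0064, -0.0005, 0.0003, 0.0002, -0.0001, 0.0013], [0.0064, -0.0005, 0.0003, 0.0002, -0.0001, 0.0013], [0.0064, -0.0005, 0.0003, 0.0002, -0.0001, 0.0013], [0.0064, -0.0005, 0.0003, 0.0002, -0.0001, 0.0013], [0.0064, -0.0005, 0.0003, 0.0002, -0.0001, 0.0013], [0.0064, -0.0005, 0.0003, 0.0002, -0.0001, 0.0013], [0.0064, -0.0005, 0.0003, 0.0002, -0.0001, 0.0013], [0.0064, -0.0005, 0.0003, 0.0002, -0.0001, 0.0013]]
```

View pics/w2.png

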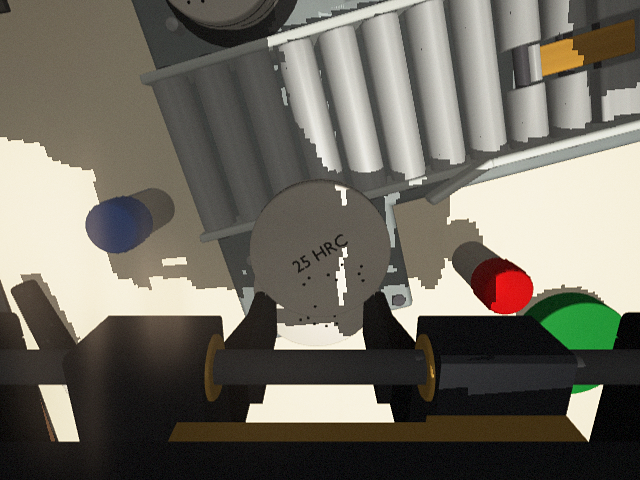

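The block is seated in the V of the fingers and has started over the rollers. I'll keep pushing.

>>> play_rows([
  [[0.006,0,0.001,0,0,0,0.04],[0.006,0,0.001,0,0,0,0.04],[0.006,0,0,0,0,0,0.04],[0.006,0,0,0,0,0,0.04],[0.006,0,0,0,0,0,0.04],[0.006,0,0,0,0,0,0.04],[0.005,0,0,0,0,0,0.04],[0.004,0,0,0,0,0,0.04],[0,0,0,0,0,0,0.04]],
])

```text
time_s: 5.1
tool_pos: [0.4662, 0.0124, 0.0433]
tool_rot: [-180.0, -0.0, 84.9]
force: [-0.7, -0.8, -0.4]
grip_width: 0.0398
grasp_force: 0.1
```

```bash
python3 plan.py .4643 .0187 .044 180 0 84.3 1; python3 - <<'E'
from h import *
c=cam('wrist','w3.png')
p=(.4497,.0476,.1594)
for n in('wrist','scene','top'):
    C=cam(n)
    for s in silhouettes(n,'large_top')[:3]:
        e=s['extent'];w=onz(C,((e[0]+e[2])/2,(e[1]+e[3])/2),.050);d=w[:2]-p[:2];cc,ss=np.cos(p[2]),np.sin(p[2])
        print(n,round(s['p'],2),e,w.round(4),'feed',(cc*d[0]+ss*d[1]).round(4),(-ss*d[0]+cc*d[1]).round(4))
E
```

```text
pos [0.4662 0.0124 0.0433] rot [-1.7997e+02 -4.0000e-02  8.4910e+01] F [-0.75 -0.78 -0.4 ] q [-33.4   6.3  30.1 120.8  -4.   53.8  -6.1] w 0.0398 t 5.1
tool-frame shift [ 0.0061 -0.0025 -0.0007] rotvec [-0.0006 -0.0007  0.0107]
[[0.0061, -0.0025, -0.0007, -0.0006, -0.0007, 0.0107]]
wrist 0.96 [248.0, 178.9, 391.3, 317.7] [0.4708 0.0464 0.05  ] feed 0.0207 -0.0046
wrist 0.71 [563.0, 384.1, 601.8, 439.6] [ 0.5896 -0.047   0.05  ] feed 0.1231 -0.1157
scene 0.93 [342.9, 238.9, 376.8, 268.4] [0.4674 0.0505 0.05  ] feed 0.0179 0.0001
scene 0.76 [342.9, 206.1, 360.9, 223.0] [ 0.563  -0.0227  0.05  ] feed 0.1007 -0.0874
scene 0.59 [204.8, 294.0, 245.3, 327.0] [0.489  0.2893 0.05  ] feed 0.0771 0.2324
top 0.92 [339.5, 241.8, 360.1, 275.5] [0.467  0.0536 0.05  ] feed 0.018 0.0032
top 0.82 [222.0, 210.4, 253.4, 245.8] [0.5242 0.2566 0.05  ] feed 0.1067 0.1945
top 0.77 [403.4, 171.0, 436.1, 201.4] [ 0.599  -0.0768  0.05  ] feed 0.1276 -0.1465
```

View pics/w3.png

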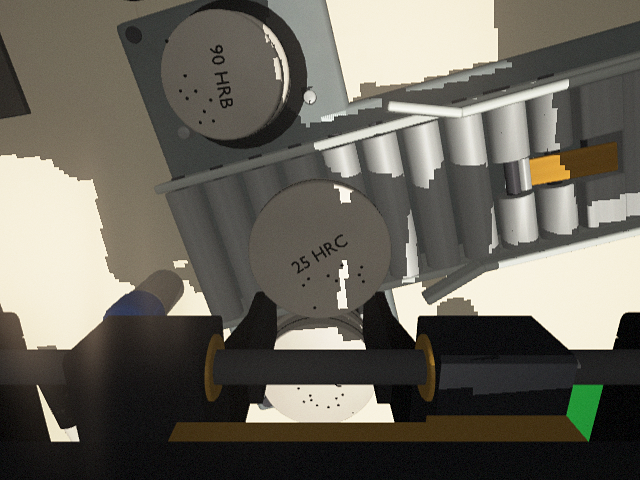

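```bash
python3 - <<'E'
from h import *
from scipy.optimize import least_squares
c=cam('wrist')
pts=[((.058,.042,.045),(390,105)),((.058,-.042,.045),(427,299)),((.088,.0325,.045),(462,112)),((.088,-.0325,.045),(487,264))]
w=np.array([onz(c,u,P[2])[:2] for P,u in pts])
b=onz(c,(320,248),.052)[:2]
def W(p,P): 
    k,s=np.cos(p[2]),np.sin(p[2]);return [p[0]+k*P[0]-s*P[1],p[1]+s*P[0]+k*P[1]]
r=least_squares(lambda p:np.ravel([np.subtract(W(p,P),a) for (P,_),a in zip(pts,w)]),[.45,.05,.16]);p=r.x
print(p.round(4),np.degrees(p[2]),(r.fun*1000).round(1))
inv=lambda b:np.array([[np.cos(p[2]),np.sin(p[2])],[-np.sin(p[2]),np.cos(p[2])]])@(b-p[:2])
print('block',b.round(4),inv(b).round(4),'catch',inv(onz(c,(520,175),.037)[:2]).round(4),inv(onz(c,(618,157),.040)[:2]).round(4),'frontL',inv(onz(c,(158,188),.035)[:2]).round(4))
E
```

```text
[0.4518 0.0474 0.1713] 9.81726324777159 [-1.6 -0.7 -0.9  0.3  1.8  0.1  0.7  0.3]
block [0.4713 0.0462] [ 0.019  -0.0046] catch [0.1091 0.0004] [ 0.1479 -0.0019] frontL [-0.0439  0.0352]
```

>>> play_rows([
  [[0.003,0,0,0,0,0,0.04],[0.002,0,0,0,0,0,0.04],[0,0,0,0,0,0,0.04],[-0.01,0,0,0,0,0,0.04],[-0.03,0,0,0,0,0,0.04],[0,0,-0.03,0,0,0,0.03],[0,0,-0.05,0,0,0,0.016],[0,0,-0.04,0,0,0,0.016],[0,0,0,0,0,0,0.016]],
])

```text
time_s: 6.4
tool_pos: [0.4672, -0.0241, 0.1692]
tool_rot: [179.4, -0.2, 84.8]
force: [0.6, 0.4, -0.1]
grip_width: 0.019
grasp_force: 0.0
```

```bash
cat > loc.py <<'E'
from h import *
p=(.451,.0475,.1655)
for n in('wrist','scene','top'):
    C=cam(n)
    for s in silhouettes(n,'large_top')[:3]:
        e=s['extent'];w=onz(C,((e[0]+e[2])/2,(e[1]+e[3])/2),.046);d=w[:2]-p[:2];cc,ss=np.cos(p[2]),np.sin(p[2])
        print(n,round(s['p'],2),e,w.round(4),'feed',(cc*d[0]+ss*d[1]).round(4),(-ss*d[0]+cc*d[1]).round(4))
E
python3 loc.py; python3 plan.py .405 .03 .16 180 0 -170.9 9
```

```text
wrist 0.81 [443.1, 241.8, 514.9, 311.9] [ 0.5927 -0.0654  0.046 ] feed 0.1211 -0.1347
wrist 0.77 [272.9, 98.3, 357.4, 185.6] [0.4733 0.0487 0.046 ] feed 0.0222 -0.0025
scene 0.98 [339.2, 241.6, 378.4, 267.6] [0.4706 0.0495 0.046 ] feed 0.0197 -0.0012
scene 0.93 [340.4, 203.6, 377.3, 222.5] [ 0.5635 -0.0403  0.046 ] feed 0.0965 -0.1052
scene 0.58 [204.3, 294.5, 245.2, 326.7] [0.4932 0.2874 0.046 ] feed 0.0812 0.2296
top 0.78 [220.0, 212.2, 253.2, 244.7] [0.5241 0.2592 0.046 ] feed 0.1069 0.1968
top 0.73 [406.8, 171.9, 432.7, 186.0] [ 0.6134 -0.0781  0.046 ] feed 0.1395 -0.1506
pos [ 0.4622 -0.0238  0.1621] rot [-1.7984e+02  4.0000e-02  8.4840e+01] F [-0.49  0.47 -0.05] q [-32.5  -3.4  31.4 114.1   1.9  69.   -7. ] w 0.0164 t 6.7
tool-frame shift [ 0.0485 -0.0618  0.0022] rotvec [-0.0026 -0.002  -1.8198]
[[0.0054, -0.0069, 0.0002, -0.0003, -0.0002, -0.2022], [0.0067, -0.0056, 0.0002, -0.0003, -0.0002, -0.2022], [0.0077, -0.0042, 0.0002, -0.0003, -0.0002, -0.2022], [0.0083, -0.0026, 0.0002, -0.0003, -0.0002, -0.2022], [0.0087, -0.0008, 0.0002, -0.0003, -0.0002, -0.2022], [0.0087, 0.0009, 0.0002, -0.0003, -0.0002, -0.2022], [0.0083, 0.0026, 0.0002, -0.0003, -0.0002, -0.2022], [0.0076, 0.0043, 0.0002, -0.0003, -0.0002, -0.2022], [0.0066, 0.0057, 0.0002, -0.0003, -0.0002, -0.2022]]
```

```bash
python3 - <<'E'
from h import *
from scipy.spatial.transform import Rotation as Ro
o=get_obs();c=cam('wrist');V=np.array(c['view']);pos=-V[:3,:3].T@V[:3,3]
R=Ro.from_euler('xyz',o['tool_rot'],degrees=True)
print('cam in tool',R.inv().apply(pos-o['tool_pos']).round(4),'look',R.inv().apply(-V[2,:3]).round(3))
E
```

```text
cam in tool [ 0.0834  0.0015 -0.1618] look [-0.299 -0.001  0.954]
```

>>> play_rows([
  [[0.005,-0.005,0,0,0,-0.14,0.016],[0.006,-0.004,0,0,0,-0.14,0.016],[0.006,-0.003,0,0,0,-0.14,0.016],[0.007,-0.002,0,0,0,-0.14,0.016],[0.007,-0.001,0,0,0,-0.14,0.016],[0.007,0,0,0,0,-0.14,0.016],[0.007,0,0,0,0,-0.14,0.016],[0.007,0.001,0,0,0,-0.14,0.016],[0.006,0.002,0,0,0,-0.14,0.016],[0.006,0.003,0,0,0,-0.14,0.016],[0.005,0.004,0,0,0,-0.14,0.016],[0.005,0.004,0,0,0,-0.14,0.016]],
])

```text
time_s: 7.95
tool_pos: [0.4111, 0.0404, 0.1627]
tool_rot: [-180.0, -0.1, -178.6]
force: [0.1, 0.0, 0.3]
grip_width: 0.0161
grasp_force: 0.0
```

```bash
python3 plan.py .4236 .0419 .15 180 0 -170.5 3
```

```text
pos [0.4111 0.0404 0.1627] rot [-1.7995e+02 -9.0000e-02 -1.7856e+02] F [0.12 0.02 0.25] q [-43.2 -11.3  30.7 119.9   6.1  70.1  76.4] w 0.0161 t 7.95
tool-frame shift [-0.0125  0.0012  0.0126] rotvec [-0.0007 -0.0017 -0.1407]
[[-0.0042, 0.0004, 0.0042, -0.0002, -0.0006, -0.0469], [-0.0042, 0.0002, 0.0042, -0.0002, -0.0006, -0.0469], [-0.0042, 0.0, 0.0042, -0.0002, -0.0006, -0.0469]]
```

>>> play_rows([
  [[-0.006,0,0.006,0,0,-0.07,0.016],[-0.006,0,0.006,0,0,-0.07,0.016],[0,0,0,0,-0.125,0,0.016],[0,0,0,0,-0.125,0,0.016],[0,0,0,0,-0.125,0,0.016],[0,0,0,0,-0.125,0,0.016],[0,0,0,0,-0.125,0,0.016],[0,0,0,0,0,0,0.016]],
])

```text
time_s: 8.75
tool_pos: [0.4348, 0.048, 0.1512]
tool_rot: [178.2, 15.5, -171.0]
force: [-0.4, -0.4, 0.5]
grip_width: 0.0158
grasp_force: 0.0
```

```bash
python3 plan.py .4236 .0419 .08 180 36 -170.5 3;python3 plan.py .4236 .0419 .08 180 -36 -170.5 3
```

```text
pos [0.4348 0.048  0.1512] rot [ 178.21   15.51 -170.97] F [-0.41 -0.41  0.48] q [ -1.6 -16.9  -5.5 128.7  -4.9  52.8  94.7] w 0.0158 t 8.75
tool-frame shift [ 0.0306 -0.0063  0.0652] rotvec [ 0.0272 -0.3575 -0.013 ]
[[0.0102, -0.0021, 0.0217, 0.0091, -0.1192, -0.0043], [0.0127, -0.0018, 0.0204, 0.0091, -0.1192, -0.0043], [0.0151, -0.0016, 0.0187, 0.0091, -0.1192, -0.0043]]
pos [0.4348 0.048  0.1512] rot [ 178.21   15.51 -170.97] F [-0.41 -0.41  0.48] q [ -1.6 -16.9  -5.5 128.7  -4.9  52.8  94.7] w 0.0158 t 8.75
tool-frame shift [ 0.0306 -0.0063  0.0652] rotvec [0.0305 0.899  0.0056]
[[0.0102, -0.0021, 0.0217, 0.0102, 0.2997, 0.0019], [0.0033, -0.0019, 0.0238, 0.0102, 0.2997, 0.0019], [-0.0039, -0.0016, 0.0237, 0.0102, 0.2997, 0.0019]]
```

>>> play_rows([
  [[0.004,-0.002,0.01,0.01,0.135,0,0.016],[0.004,-0.002,0.01,0.01,0.135,0,0.016],[0,0,0,0,0,0,0.016]],
])

```text
time_s: 9.05
tool_pos: [0.4338, 0.0475, 0.1288]
tool_rot: [179.3, -0.3, -170.2]
force: [0.9, 0.0, -1.1]
grip_width: 0.016
grasp_force: 0.0
```

```bash
python3 plan.py .4236 .0419 .075 180 0 -170.5 3
```

```text
pos [0.4338 0.0475 0.1288] rot [ 179.33   -0.27 -170.22] F [ 0.92  0.   -1.09] q [ -2.7  -3.   -6.3 118.3  -1.1  65.   91.3] w 0.016 t 9.05
tool-frame shift [ 0.0107 -0.0044  0.0538] rotvec [ 0.0117 -0.0048  0.0049]
[[0.0036, -0.0015, 0.0179, 0.0039, -0.0016, 0.0016], [0.0036, -0.0014, 0.0179, 0.0039, -0.0016, 0.0016], [0.0036, -0.0013, 0.0179, 0.0039, -0.0016, 0.0016]]
```

>>> play_rows([
  [[0.006,-0.003,0.01,0.006,-0.002,0.003,0.016],[0.005,-0.002,0.02,0.005,-0.002,0.002,0.016],[0,0,0.025,0,0,0,0.016],[0,0,0,0,0,0,0.016]],
])

```text
time_s: 9.45
tool_pos: [0.4193, 0.0401, 0.0744]
tool_rot: [180.0, 0.2, -170.5]
force: [0.1, -0.4, 0.4]
grip_width: 0.0156
grasp_force: 0.0
```

```bash
python3 plan.py .4236 .0419 .044 180 0 -170.5 1; python3 loc.py|grep -v "0.58 \["; python3 - <<'E'
from h import *
a=cam('scene')['frame'][180:310,260:440,::-1]; cv2.imwrite('pics/s4.png',cv2.resize(a,None,fx=4,fy=4,interpolation=2))
E
```

```text
pos [0.4193 0.0401 0.0744] rot [ 179.98    0.22 -170.53] F [ 0.14 -0.38  0.38] q [ -2.4  -1.6  -6.5 123.9  -0.2  57.5  90.6] w 0.0156 t 9.45
tool-frame shift [-0.0044  0.001   0.0304] rotvec [ 0.0004  0.0039 -0.0005]
[[-0.0044, 0.001, 0.0304, 0.0004, 0.0039, -0.0005]]
wrist 0.66 [544.4, 408.5, 594.9, 439.1] [0.4825 0.2032 0.046 ] feed 0.0568 0.1484
wrist 0.64 [284.6, 318.2, 355.6, 420.1] [0.4695 0.0493 0.046 ] feed 0.0185 -0.0012
wrist 0.64 [86.5, 426.6, 112.3, 442.2] [ 0.5367 -0.0747  0.046 ] feed 0.0644 -0.1346
scene 0.78 [337.9, 240.6, 374.2, 268.4] [0.4736 0.0527 0.046 ] feed 0.0232 0.0014
scene 0.73 [204.1, 296.3, 242.7, 328.7] [0.491 0.291 0.046] feed 0.0796 0.2336
scene 0.67 [241.5, 137.1, 317.1, 239.9] [0.7273 0.0117 0.046 ] feed 0.2667 -0.0808
top 0.8 [402.1, 172.4, 436.3, 205.6] [ 0.5945 -0.0765  0.046 ] feed 0.1211 -0.1459
top 0.65 [221.8, 214.5, 256.1, 245.3] [0.5214 0.2549 0.046 ] feed 0.1036 0.193
top 0.59 [336.2, 240.7, 361.4, 261.3] [0.4811 0.0549 0.046 ] feed 0.031 0.0023
```

View pics/s4.png

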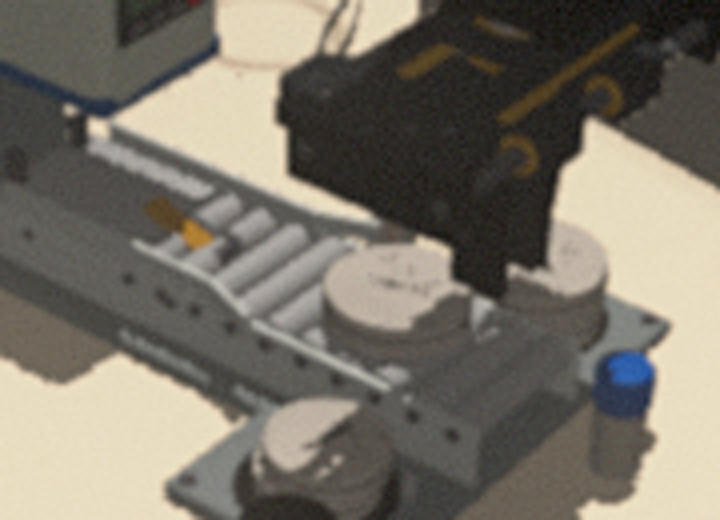

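The block is lying flat on the rollers with the fingers above its rear rim. I'll lower them and push upright for the first stretch.

>>> play_rows([
  [[0,0.001,0.015,0,0,0,0.016],[0,0,0.015,0,0,0,0.016],[0,0,0,0,0,0,0.016],[-0.005,0,0,0,0,0,0.016],[-0.005,0,0,0,0,0,0.016],[-0.005,0,0,0,0,0,0.016],[-0.005,0,0,0,0,0,0.016],[-0.005,0,0,0,0,0,0.016],[-0.005,0,0,0,0,0,0.016],[-0.005,0,0,0,0,0,0.016],[-0.003,0,0,0,0,0,0.016],[0,0,0,0,0,0,0.016]],
])

```text
time_s: 11.0
tool_pos: [0.4614, 0.048, 0.047]
tool_rot: [179.9, 0.5, -170.6]
force: [-0.4, 0.3, -0.4]
grip_width: 0.016
grasp_force: 0.0
```

```bash
python3 loc.py|grep -v "0.58 \["; python3 plan.py .508 .0567 .044 180 0 -170.5 1
```

```text
wrist 0.84 [46.2, 403.8, 117.8, 441.2] [ 0.5442 -0.061   0.046 ] feed 0.074 -0.1224
wrist 0.72 [575.1, 393.2, 600.1, 440.3] [0.4985 0.1935 0.046 ] feed 0.0709 0.1362
wrist 0.68 [283.7, 320.5, 358.1, 419.8] [0.4933 0.0545 0.046 ] feed 0.0428 -0.0001
scene 0.91 [206.3, 294.5, 245.9, 326.9] [0.4918 0.2861 0.046 ] feed 0.0796 0.2286
scene 0.56 [325.5, 242.8, 351.9, 260.9] [0.497  0.0687 0.046 ] feed 0.0489 0.0133
top 0.75 [220.8, 216.4, 254.1, 244.0] [0.5208 0.2576 0.046 ] feed 0.1035 0.1957
top 0.68 [406.8, 168.5, 435.6, 204.7] [ 0.599  -0.0803  0.046 ] feed 0.1249 -0.1505
pos [0.4607 0.0479 0.047 ] rot [ 179.94    0.46 -170.57] F [ 0.17 -0.04 -0.49] q [ -2.7   5.5  -6.7 120.2   0.7  53.9  89.6] w 0.0161 t 11.3
tool-frame shift [-0.0481  0.001   0.0034] rotvec [ 0.001   0.008  -0.0012]
[[-0.0481, 0.001, 0.0034, 0.001, 0.008, -0.0012]]
```

>>> play_rows([
  [[-0.005,0,0.001,0,0,0,0.016],[-0.005,0,0.001,0,0,0,0.016],[-0.005,0,0,0,0,0,0.016],[-0.005,0,0,0,0,0,0.016],[-0.005,0,0,0,0,0,0.016],[-0.005,0,0,0,0,0,0.016],[-0.005,0,0,0,0,0,0.016],[-0.005,0,0,0,0,0,0.016],[-0.003,0,0,0,0,0,0.016],[-0.002,0,0,0,0,0,0.016],[0,0,0,0,0,0,0.016]],
])

```text
time_s: 12.4
tool_pos: [0.506, 0.0552, 0.0456]
tool_rot: [180.0, 0.5, -170.6]
force: [-0.8, 0.5, 0.3]
grip_width: 0.0161
grasp_force: 0.0
```

```bash
python3 loc.py|grep -v "0.58 \["; python3 plan.py .49 .0545 .09 180 36 -170.5 6; python3 - <<'E'
from h import *
a=cam('scene')['frame'][160:290,240:420,::-1]; cv2.imwrite('pics/s5.png',cv2.resize(a,None,fx=4,fy=4,interpolation=2))
E
```

```text
wrist 0.85 [282.6, 322.0, 358.8, 420.4] [0.5375 0.0615 0.046 ] feed 0.0877 -0.0004
wrist 0.69 [37.2, 345.7, 123.8, 441.2] [ 0.5696 -0.0534  0.046 ] feed 0.1004 -0.119
wrist 0.41 [599.4, 337.9, 614.0, 387.8] [0.5104 0.1966 0.046 ] feed 0.0832 0.1372
scene 0.71 [205.1, 296.6, 244.7, 329.2] [0.489  0.2899 0.046 ] feed 0.0774 0.2329
scene 0.59 [301.9, 231.3, 328.5, 249.3] [0.5469 0.0756 0.046 ] feed 0.0992 0.012
top 0.96 [220.8, 213.3, 253.3, 245.9] [0.5219 0.2584 0.046 ] feed 0.1047 0.1963
top 0.34 [291.5, 109.8, 364.4, 304.3] [0.5622 0.092  0.046 ] feed 0.1171 0.0255
pos [0.5054 0.0553 0.0456] rot [ 179.95    0.49 -170.57] F [ 0.85 -0.94 -0.43] q [ -3.2  10.7  -6.5 114.5   1.4  54.5  89. ] w 0.0158 t 12.7
tool-frame shift [ 0.0149  0.0018 -0.0446] rotvec [ 5.000e-04 -6.198e-01 -1.400e-03]
[[0.0025, 0.0003, -0.0074, 0.0001, -0.1033, -0.0002], [0.0017, 0.0003, -0.0076, 0.0001, -0.1033, -0.0002], [0.0009, 0.0003, -0.0078, 0.0001, -0.1033, -0.0002], [0.0001, 0.0003, -0.0078, 0.0001, -0.1033, -0.0002], [-0.0007, 0.0003, -0.0078, 0.0001, -0.1033, -0.0002], [-0.0015, 0.0003, -0.0077, 0.0001, -0.1033, -0.0002]]
```

View pics/s5.png

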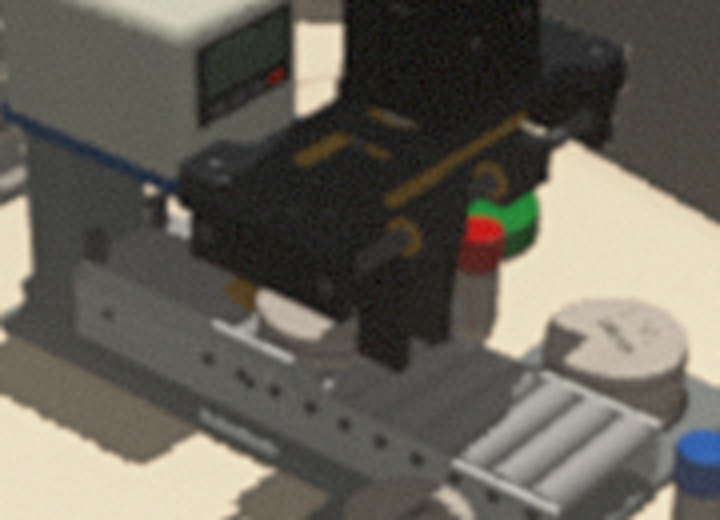

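The block is centred and entering the channel, with the catch ahead still free. I'll back off, rise, and lean the tool.

>>> play_rows([
  [[0.008,0,0,0,0,0,0.016],[0.008,0,-0.01,0,0,0,0.016],[0,0.001,-0.015,0,-0.105,0,0.016],[0,0.001,-0.01,0,-0.105,0,0.016],[0,0,0,0,-0.105,0,0.016],[0,0,0,0,-0.105,0,0.016],[0,0,0,0,-0.105,0,0.016],[0,0,0,0,-0.105,0,0.016],[0,0,0,0,0,0,0.016]],
])

```text
time_s: 13.65
tool_pos: [0.4894, 0.0563, 0.0876]
tool_rot: [179.3, 31.9, -170.8]
force: [0.2, -0.7, -0.3]
grip_width: 0.016
grasp_force: 0.0
```

```bash
python3 plan.py .492 .0545 .045 180 36 -170.5 4;python3 loc.py|grep -v "0.58 \["
```

```text
pos [0.4894 0.0563 0.0876] rot [ 179.34   31.87 -170.78] F [ 0.19 -0.68 -0.32] q [  8.3 -14.3 -15.8 140.  -13.5  22.3 102.3] w 0.016 t 13.65
tool-frame shift [ 0.0205 -0.0026  0.0374] rotvec [ 0.0087 -0.072  -0.0045]
[[0.0051, -0.0007, 0.0093, 0.0022, -0.018, -0.0011], [0.0053, -0.0006, 0.0093, 0.0022, -0.018, -0.0011], [0.0055, -0.0006, 0.0092, 0.0022, -0.018, -0.0011], [0.0056, -0.0006, 0.0091, 0.0022, -0.018, -0.0011]]
wrist 0.92 [66.1, 254.1, 153.1, 316.3] [ 0.5449 -0.0601  0.046 ] feed 0.0749 -0.1216
wrist 0.88 [533.2, 235.4, 634.3, 298.8] [0.4853 0.21   0.046 ] feed 0.0606 0.1546
wrist 0.56 [264.9, 262.4, 359.5, 333.7] [0.5404 0.0611 0.046 ] feed 0.0904 -0.0013
scene 0.74 [205.7, 293.4, 245.6, 327.0] [0.4932 0.2859 0.046 ] feed 0.0809 0.2282
scene 0.68 [304.4, 226.8, 339.2, 251.4] [0.5426 0.065  0.046 ] feed 0.0932 0.0022
top 0.9 [219.2, 212.1, 256.4, 244.3] [0.5245 0.257  0.046 ] feed 0.107 0.1945
top 0.9 [404.3, 169.3, 433.7, 203.7] [ 0.5992 -0.0763  0.046 ] feed 0.1258 -0.1465
top 0.69 [328.4, 200.9, 361.5, 235.7] [0.5412 0.0611 0.046 ] feed 0.0912 -0.0015
```

>>> play_rows([
  [[0.0045,-0.001,0.009,0.004,0,-0.002,0.016],[0.0045,-0.001,0.009,0.004,0,-0.002,0.016],[0.0045,0,0.009,0,0,0,0.016],[0.004,0,0.008,0,0,0,0.016],[0,0,0,0,0,0,0.016]],
])

```text
time_s: 14.45
tool_pos: [0.492, 0.0553, 0.055]
tool_rot: [179.8, 31.7, -170.5]
force: [-0.8, -0.1, 0.1]
grip_width: 0.0161
grasp_force: 0.0
```

```bash
python3 plan.py .520 .0585 .0445 180 36 -170.5 5
```

```text
pos [0.492  0.0553 0.055 ] rot [ 179.82   31.68 -170.54] F [-0.78 -0.14  0.14] q [ 44.9 -12.7 -50.  140.3 -35.7  19.2 123.4] w 0.0161 t 14.45
tool-frame shift [-0.0184 -0.0015  0.0237] rotvec [ 0.0029 -0.0754 -0.0006]
[[-0.0037, -0.0003, 0.0047, 0.0006, -0.0151, -0.0001], [-0.0036, -0.0003, 0.0048, 0.0006, -0.0151, -0.0001], [-0.0035, -0.0003, 0.0048, 0.0006, -0.0151, -0.0001], [-0.0035, -0.0003, 0.0049, 0.0006, -0.0151, -0.0001], [-0.0034, -0.0003, 0.005, 0.0006, -0.0151, -0.0001]]
```

>>> play_rows([
  [[0,0,0,0,0.1,0,0.016],[0,0,0,0,0.1,0,0.016],[0,0,0,0,0,0,0.016]],
])

```text
time_s: 14.75
tool_pos: [0.4966, 0.0577, 0.0589]
tool_rot: [179.9, 20.7, -170.2]
force: [-0.3, -0.5, 0.4]
grip_width: 0.0161
grasp_force: 0.0
```

```bash
python3 plan.py .515 .0582 .044 180 20 -170.5 5
```

```text
pos [0.4966 0.0577 0.0589] rot [ 179.85   20.66 -170.19] F [-0.31 -0.53  0.44] q [ 59.9  -6.5 -65.6 130.3 -13.5  32.4 103.3] w 0.0161 t 14.75
tool-frame shift [-0.0118 -0.0026  0.0204] rotvec [0.0044 0.0115 0.0051]
[[-0.0024, -0.0005, 0.0041, 0.0009, 0.0023, 0.001], [-0.0024, -0.0005, 0.0041, 0.0009, 0.0023, 0.001], [-0.0024, -0.0005, 0.0041, 0.0009, 0.0023, 0.001], [-0.0024, -0.0005, 0.0041, 0.0009, 0.0023, 0.001], [-0.0024, -0.0005, 0.0041, 0.0009, 0.0023, 0.001]]
```

>>> play_rows([
  [[0.002,-0.001,0.005,0,0,0.002,0.016],[0.002,-0.001,0.005,0,0,0.002,0.016],[0.001,-0.001,0.004,0,0,0,0.016],[0,0,0,0,0,0,0.016]],
])

```text
time_s: 15.15
tool_pos: [0.4917, 0.0543, 0.0398]
tool_rot: [179.7, 20.3, -170.5]
force: [-2.4, -0.5, 5.6]
grip_width: 0.016
grasp_force: 2.7
```

```bash
python3 plan.py .561 .065 .044 180 20 -170.5 10
```

```text
pos [0.4917 0.0543 0.0398] rot [ 179.7    20.31 -170.54] F [-2.36 -0.5   5.57] q [ 61.6  -3.2 -68.1 131.5  -8.4  29.6  99.1] w 0.016 t 15.15
tool-frame shift [-0.0672 -0.0009  0.0204] rotvec [ 0.0049  0.0054 -0.0006]
[[-0.0067, -0.0001, 0.002, 0.0005, 0.0005, -0.0001], [-0.0067, -0.0001, 0.002, 0.0005, 0.0005, -0.0001], [-0.0067, -0.0001, 0.002, 0.0005, 0.0005, -0.0001], [-0.0067, -0.0001, 0.002, 0.0005, 0.0005, -0.0001], [-0.0067, -0.0001, 0.002, 0.0005, 0.0005, -0.0001], [-0.0067, -0.0001, 0.002, 0.0005, 0.0005, -0.0001], [-0.0067, -0.0001, 0.002, 0.0005, 0.0005, -0.0001], [-0.0067, -0.0001, 0.002, 0.0005, 0.0005, -0.0001], [-0.0067, -0.0001, 0.002, 0.0005, 0.0005, -0.0001], [-0.0067, -0.0001, 0.002, 0.0005, 0.0005, -0.0001]]
```

The fingertips lightly touched a roller (5.6 N), which confirms the height. I'll rise 4 mm and go forward.

>>> play_rows([
  [[-0.0015,0,-0.004,0,0,0,0.016],[-0.0047,0,0.0017,0,0,0,0.016],[-0.0047,0,0.0017,0,0,0,0.016],[-0.0047,0,0.0017,0,0,0,0.016],[-0.0047,0,0.0017,0,0,0,0.016],[-0.0047,0,0.0017,0,0,0,0.016],[-0.0047,0,0.0017,0,0,0,0.016],[0,0,0,0,0,0,0.016]],
])

```text
time_s: 15.95
tool_pos: [0.5206, 0.0596, 0.0434]
tool_rot: [179.7, 20.2, -170.5]
force: [-0.7, -0.1, 0.4]
grip_width: 0.0163
grasp_force: 0.1
```

```bash
python3 plan.py .561 .065 .044 180 20 -170.5 1;python3 loc.py|grep -v "0.58 \["
```

```text
pos [0.5206 0.0596 0.0434] rot [ 179.68   20.19 -170.48] F [-0.74 -0.07  0.39] q [ 59.7   5.  -69.1 127.7   7.9  30.5  85. ] w 0.0163 t 15.95
tool-frame shift [-0.0384 -0.0014  0.0135] rotvec [0.0057 0.0033 0.0003]
[[-0.0384, -0.0014, 0.0135, 0.0057, 0.0033, 0.0003]]
wrist 0.91 [18.2, 292.4, 107.9, 348.8] [ 0.5423 -0.0548  0.046 ] feed 0.0732 -0.1159
wrist 0.89 [587.9, 277.4, 638.6, 346.0] [0.4962 0.1905 0.046 ] feed 0.0681 0.1336
wrist 0.87 [289.4, 317.1, 345.1, 409.1] [0.555  0.0647 0.046 ] feed 0.1054 -0.0002
scene 0.93 [204.5, 292.4, 245.7, 326.2] [0.4953 0.2855 0.046 ] feed 0.0829 0.2274
scene 0.78 [297.4, 228.9, 317.9, 244.2] [0.5637 0.0779 0.046 ] feed 0.1162 0.0114
scene 0.38 [239.7, 140.9, 425.1, 327.6] [0.5422 0.0417 0.046 ] feed 0.089 -0.0207
top 0.89 [330.0, 193.8, 357.3, 221.1] [0.5613 0.0632 0.046 ] feed 0.1113 -0.0027
top 0.73 [406.9, 170.5, 435.1, 205.5] [ 0.5964 -0.0799  0.046 ] feed 0.1224 -0.1496
top 0.67 [220.8, 212.3, 254.0, 245.1] [0.5236 0.2577 0.046 ] feed 0.1062 0.1954
```

>>> play_rows([
  [[-0.0047,0,0.0017,0,-0.02,0,0.016],[-0.0047,0,0.0018,0,-0.02,0,0.016],[-0.0046,0,0.0019,0,-0.02,0,0.016],[-0.0046,0,0.002,0,-0.02,0,0.016],[-0.0045,0,0.0021,0,-0.02,0,0.016],[-0.0045,0,0.0022,0,-0.02,0,0.016],[-0.0045,0,0.0022,0,-0.02,0,0.016],[-0.0044,0,0.0023,0,-0.02,0,0.016],[0,0,0,0,0,0,0.016]],
])

```text
time_s: 17.15
tool_pos: [0.5624, 0.0658, 0.0459]
tool_rot: [179.7, 29.6, -170.6]
force: [0.7, -0.3, -0.1]
grip_width: 0.0157
grasp_force: 0.1
```

```bash
python3 plan.py .5896 .0697 .0435 180 36 -170.5 1;python3 loc.py|grep -v "0.58 \["
```

```text
pos [0.5624 0.0658 0.0459] rot [ 179.73   29.58 -170.56] F [ 0.66 -0.26 -0.08] q [ 56.    6.3 -65.6 130.2  15.4  18.1  78.2] w 0.0157 t 17.15
tool-frame shift [-0.0228 -0.0007  0.0156] rotvec [ 0.0042 -0.1121 -0.0012]
[[-0.0228, -0.0007, 0.0156, 0.0042, -0.1121, -0.0012]]
wrist 0.73 [303.0, 307.8, 339.8, 349.3] [0.5757 0.0694 0.046 ] feed 0.1266 0.001
wrist 0.65 [0.0, 223.8, 97.3, 316.1] [ 0.5495 -0.0454  0.046 ] feed 0.0819 -0.1079
wrist 0.56 [622.3, 232.8, 638.7, 285.4] [0.5061 0.1798 0.046 ] feed 0.0761 0.1214
scene 0.57 [205.6, 293.1, 242.5, 326.3] [0.4955 0.2871 0.046 ] feed 0.0834 0.229
scene 0.52 [277.8, 220.5, 298.0, 237.2] [0.6038 0.0881 0.046 ] feed 0.1574 0.0149
scene 0.45 [348.6, 206.7, 377.1, 222.7] [ 0.5548 -0.0418  0.046 ] feed 0.0877 -0.1051
top 0.97 [221.0, 212.1, 254.4, 244.6] [0.5242 0.2572 0.046 ] feed 0.1068 0.1948
top 0.93 [404.4, 169.0, 435.0, 204.0] [ 0.5992 -0.0776  0.046 ] feed 0.1256 -0.1478
top 0.88 [323.1, 186.2, 355.4, 205.7] [0.5827 0.071  0.046 ] feed 0.1338 0.0014
```

>>> play_rows([
  [[0.004,0,-0.0025,0,0,0,0.016],[0,0,0,0,-0.04,0,0.016],[0,0,0,0,-0.04,0,0.016],[0,0,0,0,-0.04,0,0.016],[0.0015,0,0.002,0,0,0,0.016],[0,0,0,0,0,0,0.016]],
])

```text
time_s: 18.05
tool_pos: [0.5572, 0.0642, 0.0433]
tool_rot: [179.8, 36.4, -170.6]
force: [0.5, 1.0, 1.1]
grip_width: 0.0158
grasp_force: 0.0
```

```bash
python3 plan.py .5896 .0697 .0437 180 36.5 -170.5 6
```

```text
pos [0.5572 0.0642 0.0433] rot [ 179.76   36.36 -170.62] F [0.48 1.04 1.06] q [ 61.1   2.8 -69.1 136.2   9.    6.5  83.8] w 0.0158 t 18.05
tool-frame shift [-0.0267  0.      0.0192] rotvec [ 0.0029 -0.0024 -0.0018]
[[-0.0045, 0.0, 0.0032, 0.0005, -0.0004, -0.0003], [-0.0045, 0.0, 0.0032, 0.0005, -0.0004, -0.0003], [-0.0044, 0.0, 0.0032, 0.0005, -0.0004, -0.0003], [-0.0044, 0.0, 0.0032, 0.0005, -0.0004, -0.0003], [-0.0044, 0.0, 0.0032, 0.0005, -0.0004, -0.0003], [-0.0044, 0.0, 0.0032, 0.0005, -0.0004, -0.0003]]
```

>>> play_rows([
  [[-0.0032,0,0.0024,0,0,0,0.016],[-0.0032,0,0.0024,0,0,0,0.016],[-0.0032,0,0.0024,0,0,0,0.016],[-0.0032,0,0.0024,0,0,0,0.016],[-0.0032,0,0.0024,0,0,0,0.016],[-0.0032,0,0.0024,0,0,0,0.016],[0,0,0,0,0,0,0.016]],
])

```text
time_s: 18.75
tool_pos: [0.5816, 0.0693, 0.0437]
tool_rot: [179.7, 36.4, -170.6]
force: [-1.2, -0.0, -0.4]
grip_width: 0.0162
grasp_force: 0.2
```

```bash
python3 plan.py .5925 .071 .0437 180 36.5 -170.5 3; python3 - <<'E'
from h import *
a=cam('scene')['frame'][165:265,230:370,::-1]; cv2.imwrite('pics/s6.png',cv2.resize(a,None,fx=5.5,fy=5.5,interpolation=2))
E
```

```text
pos [0.5816 0.0693 0.0437] rot [ 179.71   36.4  -170.58] F [-1.21 -0.01 -0.42] q [ 43.1   5.7 -52.4 133.5  26.2   7.3  66.8] w 0.0162 t 18.75
tool-frame shift [-0.0089 -0.0001  0.0065] rotvec [ 0.0043 -0.0018 -0.0011]
[[-0.003, -0.0, 0.0022, 0.0014, -0.0006, -0.0004], [-0.003, -0.0, 0.0022, 0.0014, -0.0006, -0.0004], [-0.003, -0.0, 0.0022, 0.0014, -0.0006, -0.0004]]
```

View pics/s6.png

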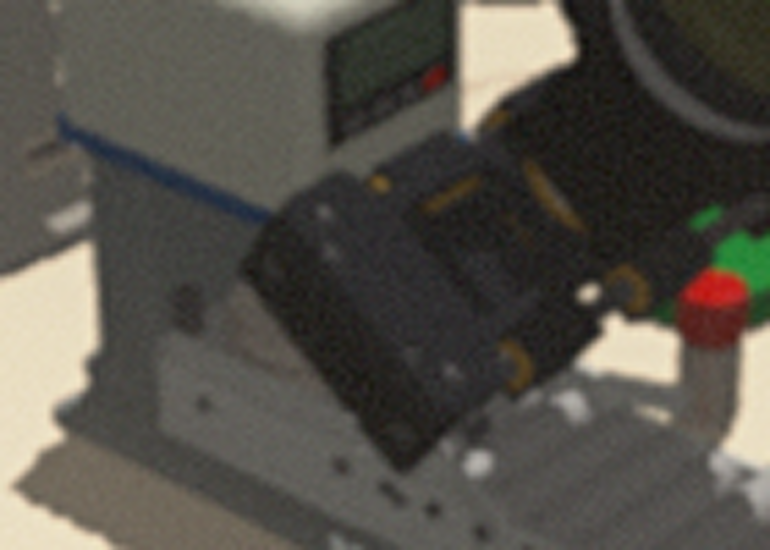

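The block is under the head and the gripper body still clears the head. I'll continue in small steps and watch the force.

>>> play_rows([
  [[-0.0016,0,0.0012,0,0,0,0.016],[-0.0016,0,0.0012,0,0,0,0.016],[-0.0016,0,0.0012,0,0,0,0.016],[-0.0016,0,0.0012,0,0,0,0.016],[0,0,0,0,0,0,0.016]],
])

```text
time_s: 19.3
tool_pos: [0.5893, 0.0701, 0.0435]
tool_rot: [179.7, 36.4, -170.6]
force: [-0.5, -1.2, 0.1]
grip_width: 0.0158
grasp_force: 0.6
```

>>> play_rows([
  [[-0.0008,0,0.0006,0,0,0,0.016],[-0.0008,0,0.0006,0,0,0,0.016],[0,0,0,0,0,0,0.016]],
])

```text
time_s: 19.6
tool_pos: [0.591, 0.0704, 0.0433]
tool_rot: [179.7, 36.4, -170.6]
force: [-1.1, -0.1, 0.8]
grip_width: 0.0159
grasp_force: 0.9
```

>>> play_rows([
  [[-0.0008,0,0.0006,0,0,0,0.016],[-0.0008,0,0.0006,0,0,0,0.016],[0,0,0,0,0,0,0.016]],
])

```text
time_s: 19.9
tool_pos: [0.5922, 0.0706, 0.0427]
tool_rot: [179.8, 36.3, -170.6]
force: [-7.0, -1.0, 4.7]
grip_width: 0.016
grasp_force: 3.5
```

```bash
python3 loc.py|grep -v "0.58 \["; python3 plan.py .5925 .071 .0437 180 36.5 -170.5 1; python3 - <<'E'
from h import *
cam('wrist','w7.png')
E
```

```text
wrist 0.96 [270.0, 309.3, 335.5, 348.9] [0.6036 0.0648 0.046 ] feed 0.1533 -0.0081
wrist 0.66 [0.9, 187.4, 62.4, 283.6] [ 0.5464 -0.0313  0.046 ] feed 0.0811 -0.0934
scene 0.92 [204.8, 295.3, 246.0, 328.2] [0.4906 0.288  0.046 ] feed 0.0787 0.2307
scene 0.62 [347.2, 203.9, 375.1, 223.3] [ 0.5595 -0.0421  0.046 ] feed 0.0922 -0.1063
scene 0.48 [264.9, 215.8, 282.0, 233.3] [0.6308 0.0985 0.046 ] feed 0.1857 0.0207
top 0.83 [220.8, 212.7, 253.7, 244.5] [0.5238 0.258  0.046 ] feed 0.1065 0.1956
top 0.62 [405.9, 170.7, 436.4, 204.7] [ 0.5969 -0.0802  0.046 ] feed 0.1229 -0.15
pos [0.5922 0.0706 0.0428] rot [ 179.75   36.3  -170.61] F [-6.59 -0.49  4.11] q [ 38.2   7.  -47.9 132.2  31.    7.8  62.2] w 0.0159 t 20.2
tool-frame shift [-0.0009  0.0004 -0.0005] rotvec [ 0.0032 -0.0035 -0.0015]
[[-0.0009, 0.0004, -0.0005, 0.0032, -0.0035, -0.0015]]
```

View pics/w7.png

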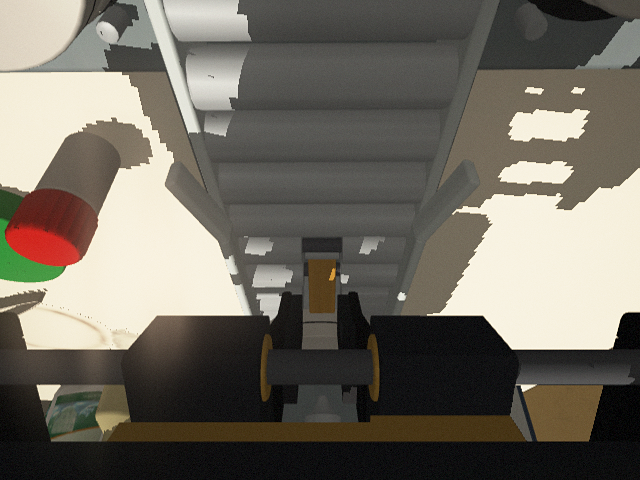

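The catch shows at (322,285) between the fingers, with the block ahead of it. The 7 N reaction suggests the pins. I'll press a bit more, rising slightly so the fingertips aren't on the anvil.

>>> play_rows([
  [[-0.0014,0,-0.0002,0,0,0,0.016],[-0.0008,0,0.0006,0,0,0,0.016],[0,0,0,0,0,0,0.016]],
])

```text
time_s: 20.55
tool_pos: [0.5927, 0.0706, 0.0426]
tool_rot: [179.8, 36.1, -170.6]
force: [-13.6, -1.6, 8.5]
grip_width: 0.0159
grasp_force: 6.7
```

```bash
python3 - <<'E'
from h import *
a=cam('wrist')['frame'][220:370,220:420,::-1]; cv2.imwrite('pics/w8.png',cv2.resize(a,None,fx=4,fy=4,interpolation=2))
E
```

```text
(no output)
```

View pics/w8.png

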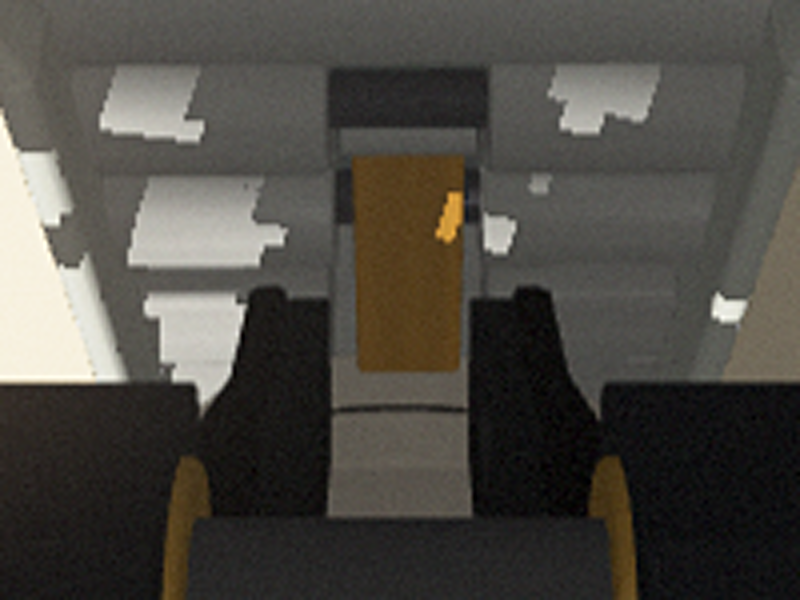

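```bash
python3 - <<'E'
from h import *
c=cam('wrist');p=(.451,.0475,.1655)
W=lambda x,y,z:(p[0]+np.cos(p[2])*x-np.sin(p[2])*y,p[1]+np.sin(p[2])*x+np.cos(p[2])*y,z)
for n,P in dict(nose_up=(.1475,0,.041),nose_down=(.1475,0,.0365),bot_home=(.15,0,.0365),top_home=(.15,0,.0515),top10=(.14,0,.0515),bot_short3=(.147,0,.0365),noseL=(.1475,.006,.041),noseR=(.1475,-.006,.041),hinge=(.113,0,.036)).items():
    q=proj(c,W(*P))[0]; print(n,((q-[220,220])*4).round(0))
E
python3 plan.py .5925 .071 .0437 180 36.5 -170.5 1
```

```text
nose_up [399. 375.]
nose_down [399. 341.]
bot_home [399. 351.]
top_home [400. 468.]
top10 [400. 431.]
bot_short3 [399. 339.]
noseL [450. 375.]
noseR [348. 375.]
hinge [400. 174.]
pos [0.5927 0.0707 0.0426] rot [ 179.8    36.13 -170.58] F [-12.17  -2.02   8.55] q [ 38.1   7.1 -47.9 132.   31.    8.1  62.2] w 0.0164 t 20.65
tool-frame shift [-0.0006  0.0004 -0.001 ] rotvec [ 0.0027 -0.0064 -0.0012]
[[-0.0006, 0.0004, -0.001, 0.0027, -0.0064, -0.0012]]
```

The catch nose is at y≈371 in the crop (375 expected if up, 341 if down). The block's top rim is at about 465, against 468 expected at home. So it is home and the catch is up; I'll withdraw straight back, then up along the tool axis.

>>> play_rows([
  [[0.0018,0,-0.0016,0,0,0,0.016],[0.0034,0,-0.0028,0,0,0,0.016],[0.0064,0,-0.0053,0,0,0,0.016],[0.008,0,-0.007,0,0,0,0.016],[0,0,-0.015,0,0,0,0.016],[0,0,-0.015,0,0,0,0.016],[0,0,-0.015,0,0.05,0,0.016],[0,0,-0.015,0,0.05,0,0.016],[0,0,-0.015,0,0.05,0,0.016],[0,0,0,0,0,0,0.016]],
])

```text
time_s: 21.65
tool_pos: [0.5406, 0.0571, 0.0957]
tool_rot: [-179.6, 28.0, -170.7]
force: [0.0, -0.5, 1.0]
grip_width: 0.0161
grasp_force: 0.0
```

```bash
python3 plan.py .50 .055 .16 180 20 -170.5 3; python3 - <<'E'
from h import *
c=cam('wrist');p=(.451,.0475,.1655)
W=lambda x,y,z:(p[0]+np.cos(p[2])*x-np.sin(p[2])*y,p[1]+np.sin(p[2])*x+np.cos(p[2])*y,z)
f=c['frame'][:,:,::-1].copy()
q=proj(c,W(.15,0,.0437))[0];print(q)
a=cv2.resize(cam('scene')['frame'][165:290,230:420,::-1],None,fx=2.1,fy=2.1,interpolation=2)
x0,y0=int(np.clip(q[0]-70,0,500)),int(np.clip(q[1]-60,0,360))
b=cv2.resize(f[y0:y0+120,x0:x0+140],(400,a.shape[0]),interpolation=2)
cv2.imwrite('pics/f9.png',np.hstack([a,b])[:, :800])
for n in('catch',):
  for k in silhouettes('wrist',n)[:1]:print(k['p'],k['extent'])
print('nose up/down',proj(c,W(.1475,0,.041)),proj(c,W(.1475,0,.0365)),'top rim',proj(c,W(.15,0,.0515)))
E
```

```text
pos [0.5406 0.0571 0.0957] rot [-179.61   28.02 -170.7 ] F [ 0.02 -0.46  1.05] q [ 62.  -10.5 -65.5 129.3 -23.2  28.6 111.5] w 0.0161 t 21.65
tool-frame shift [ 0.0055  0.004  -0.0758] rotvec [-0.0083  0.1399 -0.0037]
[[0.0018, 0.0013, -0.0253, -0.0028, 0.0466, -0.0012], [0.003, 0.0014, -0.0252, -0.0028, 0.0466, -0.0012], [0.0042, 0.0015, -0.025, -0.0028, 0.0466, -0.0012]]
[327.81912136 300.26660081]
0.69 [319.9, 244.4, 338.5, 293.9]
nose up/down [[327.81445893 294.69225585]] [[327.74850164 289.34510886]] top rim [[327.93752062 309.97819874]]
```

View pics/f9.png

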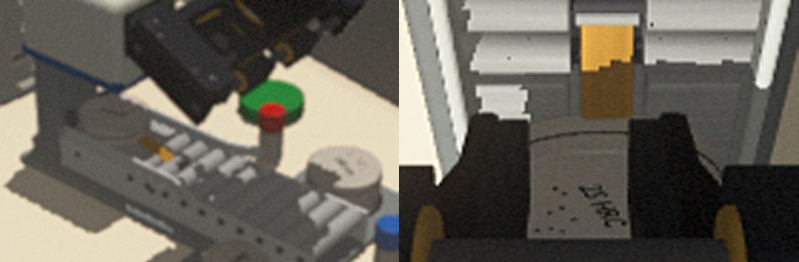

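```bash
python3 -c "
from cell import *
print(sign_off())"
```

```text
the job is handed in; nothing more can be done
None
```

The top large block was slid off its stack and pushed home under the tester's head, the spring catch measured up behind it, and the job was handed in at about 22 s; I viewed 12 pictures, two over the limit of 10.

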